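# Wedge the rocking block heater steady

### The arm

A 6-joint arm with a two-finger parallel gripper is mounted at the origin on a cart in front of the work surface, level with it; the furniture and walls round the work are solid. World frame = base frame: x ahead of the robot, y to its left, z up, the work surface at z = 0. Lengths are in m, angles in rad, forces in N, time in s.
With the tool pointing down it reaches from about 0.375 to 0.9 m from the base axis. Payload 3.1 kg.
Tool frame: the origin (TCP) lies midway between the tips of the shut fingers; the grasp point (between the pads) lies r.tcp_to_grasp behind it (r.tcp_to_grasp is the distance from the TCP to the grasp point, in m); z points along the fingers, y is the direction in which the jaws open and shut (so a half turn about z gives the same grasp; the last joint's range is limited). The gripper opens to 85 mm and grips with 20 to 120 N. Pads are 22 mm wide; open, the fingers measure 114 mm over their backs; the gripper's body (76 mm by 85 mm) begins 54 mm behind the grasp point. The pads swing forward as they close: fully open they stand 13 mm farther back than shut.
Start: joints at [-1.399, 0.527, 1.433, -0, 1.181, -0.178], TCP at [0.215, -0.587, 0.231] pointing down, gripper open.
Joint ranges: [-3.08, 3.08], [-0.75, 2.2], [0.22, 2.44], [-1.43, 4.57], [0, 2.65], [-2.85, 2.85]. Speed limits (rad/s): [2.79, 2.79, 3.14, 3.14, 3.14, 3.14].

### API

Orientations are given as a rotation vector (axis times angle).
In Python, from workcell import r gives the robot as it stands. The module is installed in compiled form; this text tells all that it offers.
- The arm moves only by the tool move_arm, never from a script. Its argument "rows" is a list of rows, each an object of numbers: "grip": the closure, from 0 (fully open) to 1 (shut); "tx", "ty", "tz": the shift along the tool's x, y, z in m; "turn": the turn about the tool's z in rad. In form: [{"grip": .., "tx": .., "ty": .., "tz": .., "turn": ..}, ...]. A call has 1 to 20 rows; each row is the pose to reach, as a shift and turn from the pose measured when the call began, along the tool's axes at that moment; what a row does not reach only later rows make up. A row lasts 1/12 s, in which the tool goes at most 41.7 mm and 7.16 degrees, less where a joint would pass 70% of its speed; a pose out of reach is approached as far as the arm can. A call with a gripper value outside its range is refused whole. The fingers move at their own pace and stop on an object; the grip force is fixed at half the most. Time passes only in rows, so rows that repeat a pose let the fingers close. It gives the time, the measured TCP pose, the force and the opening at its end, in the units of the state.
- r.read_state(): the state, without advancing time (a new reading comes with each control period).
- r.get_image(name): name is "scene" or "top" or "wrist"; returns the picture (400x640x3 uint8, blue, green, red); there is no depth.
- r.get_calibration(name): a dict with "fx", "fy", "cx", "cy" (pixels), "distortion" ([k1, k2, p1, p2, k3] as OpenCV has them; the pictures are not rectified), "R" (3x3) and "t" (3): a world point X has camera coordinates R X + t; the wrist camera has in their place "mount" (4x4, takes a point from camera to tool coordinates, whose origin is the TCP and whose axes are the flange's). Camera axes: x right, y down, z forward; pixel columns grow to the right and rows downward; lengths in m; the calibration is good to about 2 mm. A picture is of the moment at which its call begins: read the wrist's pose just before it. get_calibration takes no time and is no camera call.
- r.finish_job(): hands the job in, once; it reports no verdict.
The state is a dict: "clock": time; "q": joint angles; "joint_vel": joint speeds; "joint_torque": joint torques, N m; "tcp_pos": TCP position; "orientation": TCP orientation; "force": force on the tool from outside, world axes, zero at the start; "moment": the same for the moment, N m; "grip_width": finger opening in m.
Only numpy, scipy, OpenCV 4.12 (cv2) and the standard library are available. Lean on these libraries where they do the work, as an engineer would, in place of code of your own. Each camera call takes 0.05 s, during which the arm holds its last target.

### The job

The white block heater rocks because its foot under the blue dot is too short. Without gripping or lifting anything, gently push the orange wedge, thin edge first, under that foot until it is just snug, then press a fingertip down firmly on the blue dot for a second to prove that the heater no longer rocks (push the wedge further and press again if it does). Leave the heater level where it stands with the wedge under the foot, do not disturb the other things, and finish clear of everything.

Things in the scene. Friction and masses are not known exactly. Their poses are not given: they have to be found in the camera images.
- heater: white block heater, 170 x 170 mm, about 2 kg, loose on four black ball feet (24 mm across) 70 mm either side of its middle in x and y. Case 28 to 70 mm above the counter; a metal block with dark holes stands 8 mm higher, rear right. Origin: on the counter under its middle; z up, x from its front panel (dark display) to its back, y to its left. Level at the start
- loose_foot (a point): point on the counter straight below the short foot (front left: heater x -70, y +70 mm), height 0 when level; fixed to the heater. At the start this foot hangs 5 to 10 mm above the counter (how much is not told), the heater standing on the other three
- loose_corner (a point): middle of the flat blue dot (20 mm across) on the heater's top over the short foot, 70 mm above the counter when level: the place to press. While the foot hangs free, about 3 N here tips the heater down onto it
- wedge: orange plastic levelling wedge, 103 mm long, 48 mm wide, 0.12 kg, loose. Origin: underside, middle of the 95 mm ramp; x points to its thin edge. The ramp rises evenly from 3 mm high at the thin edge (x +47.5 mm) to 16 mm at x -47.5 mm. It starts flat in front of the short foot, thin edge 15 to 40 mm short of the foot's middle, pointing roughly at it
- wedge_tip (a point): middle of the wedge's thin edge, at the underside
- wedge_tab (a point): middle of the rear face of the wedge's upright push tab (48 mm wide, 8 mm thick, 30 mm high, behind the thick end; this face looks away from the heater), 15 mm above the counter: the place to push. The wedge slides under about 1.5 N; once the foot sits on the ramp the push grows steeply past 5 N
- vial_green: bystander: glass vial with green cap, 22 mm across, 41 mm high; origin under its middle
- vial_orange: bystander: glass vial with orange cap, 22 mm across, 41 mm high; origin under its middle
- vial_white: bystander: glass vial with white cap, 22 mm across, 41 mm high; origin under its middle
- diluent_bottle: bystander: white plastic bottle, 37 x 40 x 94 mm; origin under its middle
- beaker: bystander: clear beaker, 52 mm across, 66 mm high; origin under its middle
There are look-alikes about, which are no part of the job. There is more than one size of the wedge; the one meant has the size given above.

How it is judged:
On the way, in this order (a step that is already met when the one before it is completed fails the run):
1. the wedge's thin edge has been pushed under the short foot (x of wedge_tip in the frame of heater above -0.066 m and y of wedge_tip in the frame of heater between 0.048 and 0.092 m), for 0.2 s.
2. a finger presses the heater down over the short foot with more than 4 N and it does not rock: the wedge carries the foot and the heater stays level within 0.012 rad (contact force between the fingers and heater above 4 N and contact force between wedge and heater above 1 N and horizontal distance between the grasp point and loose_corner below 0.03 m and angle between heater's own z axis and vertical below 0.012 rad), for 0.4 s.
At the end, for the whole second after the job is handed in: The wedge lies flat and still with its thin edge at least 4 mm past the middle of the short foot and within 22 mm of it sideways; the heater is at rest, level within 0.012 rad and within 15 mm of where it stood (all of step 1 and angle between heater's own z axis and vertical below 0.012 rad and distance of heater from where it was at the start of the episode below 0.015 m and angle between wedge's own z axis and vertical below 0.04 rad and linear speed of each of heater, wedge below 0.01 m/s); the robot touches nothing.
It fails at once if the wedge is lifted off the counter or tipped up (height (world z) of wedge above 0.012 m or angle between wedge's own z axis and vertical above 0.3 rad).
It fails at once if the wedge is gripped or rammed: the fingers bear on it with more than 35 N (contact force between the fingers and wedge above 35 N).
It fails at once if the heater is lifted or tipped up (height (world z) of heater above 0.012 m or angle between heater's own z axis and vertical above 0.17 rad).
It fails at once if the heater is shoved more than 30 mm (distance of heater from where it was at the start of the episode above 0.03 m).
It fails at once if a vial, the bottle or the beaker is disturbed (moved more than 20 mm) (distance of any of vial_green, vial_orange, vial_white, diluent_bottle, beaker from where it was at the start of the episode above 0.02 m).
It also fails if it takes over 48 s, if anything falls off the work surface, if the arm or the gripper's body presses on something with over 40 N, if the wrist force passes 120 N, or if a joint passes its speed limit or range.

## Working session

There is one attempt and no reset: what is moved stays moved. The work goes in short steps, Python scripts to look and compute and a tool call to move; the robot and the scene stay as the last step left them, time stands still between calls to the robot, and variables do not carry over. Pictures are saved under pics/ and viewed, and the job is handed in when it is done.

Besides the shell and the picture viewer there is one more tool, called after "Call:" as name(argument=value, ...), one argument or row to a line, values as JSON. move_arm: Moves the arm, as the interface text tells. Its arguments: {"type":"object","properties":{"rows":{"type":"array","items":{"type":"object","properties":{"grip":{"type":"number"},"tx":{"type":"number"},"ty":{"type":"number"},"tz":{"type":"number"},"turn":{"type":"number"}}}}},"required":["rows"]}

```bash
mkdir -p pics
python3 - <<'E'
from workcell import r
import cv2,json
s=r.read_state();print(s,r.tcp_to_grasp)
for n in("scene","top","wrist"):
    cv2.imwrite(f"pics/{n}0.png",r.get_image(n));print(n,r.get_calibration(n))
E
```

```text
{'clock': 0.0, 'q': array([-1.39848828e+00,  5.28469290e-01,  1.43393660e+00, -8.86666656e-07,
        1.18135253e+00, -1.78507340e-01]), 'joint_vel': array([ 0.0013113 ,  0.00222884, -0.00086419, -0.00105734, -0.00011146,
        0.00132263]), 'joint_torque': array([-8.32644673e-04, -4.42354345e+01, -1.78025436e+01, -1.35716355e-04,
        8.27031385e-03,  2.41525430e-05]), 'tcp_pos': array([ 0.21468727, -0.58620264,  0.23032077]), 'orientation': array([-3.09125379e+00, -5.47860617e-01, -9.25060141e-06]), 'force': array([ 0.63002534, -0.55923028,  0.12741538]), 'moment': array([ 0.00195456,  0.0105217 , -0.00947893]), 'grip_width': 0.08537295251708599} 0.0187
scene {'fx': 388.67696063278356, 'fy': 388.67696063278356, 'cx': 316.51203116307255, 'cy': 198.20077963126755, 'distortion': array([-0.07122819,  0.        ,  0.        ,  0.        ,  0.        ]), 'R': array([[-0.53660735, -0.8436022 , -0.01969479],
       [-0.54608316,  0.36496247, -0.75405277],
       [ 0.64330844, -0.39387526, -0.6565185 ]]), 't': array([0.23831537, 0.38475711, 0.76208318])}
top {'fx': 442.8328782156061, 
[... 212 characters left out ...]

       [-0.98348476, -0.01044557, -0.18068928],
       [ 0.18073624, -0.00373412, -0.98352451]]), 't': array([-0.10301475,  0.55405385,  1.17183895])}
wrist {'fx': 303.48864319486916, 'fy': 303.48864319486916, 'cx': 323.4540513904314, 'cy': 196.97181213828495, 'distortion': array([-0.02505592,  0.        ,  0.        ,  0.        ,  0.        ]), 'mount': array([[-3.94967051e-04, -9.56537862e-01, -2.91607892e-01,
         7.62295016e-02],
       [ 9.99999328e-01, -5.99436799e-05, -1.15781636e-03,
         6.28328914e-04],
       [ 1.09001513e-03, -2.91608153e-01,  9.56537243e-01,
        -1.44282739e-01],
       [ 0.00000000e+00,  0.00000000e+00,  0.00000000e+00,
         1.00000000e+00]])}
```

View pics/scene0.png

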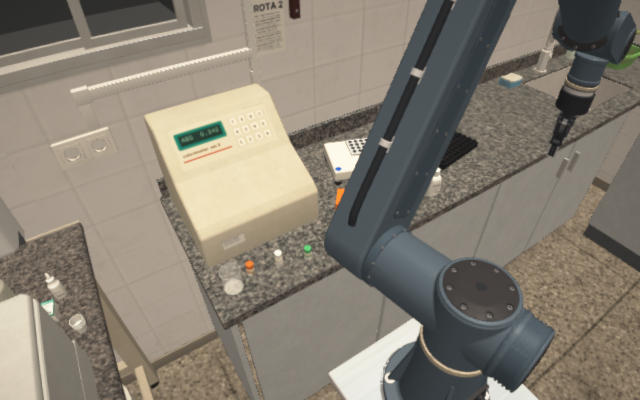

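View pics/top0.png

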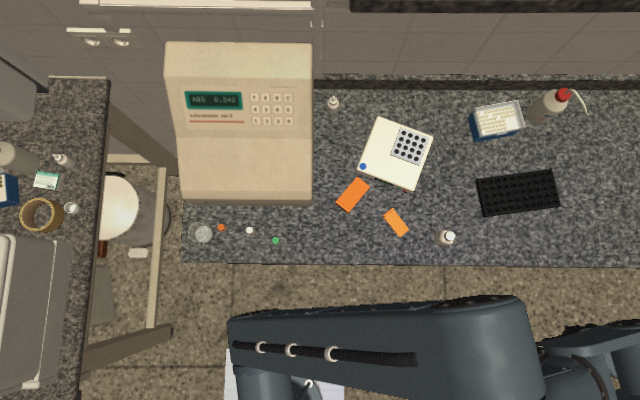

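View pics/wrist0.png

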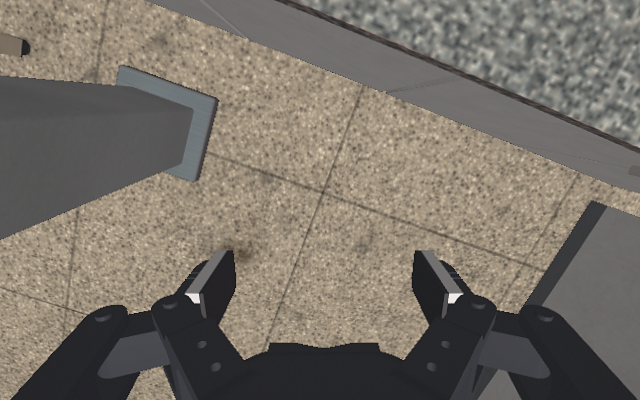

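The top view shows the heater at about (395,153) with its blue dot at (363,167). There are two orange wedges, a large one at (352,194) and a small one at (396,222). I'll measure both.

```bash
cat > h.py <<'E'
import numpy as np,cv2
from workcell import r
def ray(name,uv,cal=None,state=None):
    c=cal or r.get_calibration(name)
    K=np.array([[c['fx'],0,c['cx']],[0,c['fy'],c['cy']],[0,0,1.]])
    n=cv2.undistortPoints(np.array(uv,float).reshape(-1,1,2),K,np.array(c['distortion'])).reshape(-1,2)
    d=np.c_[n,np.ones(len(n))]
    if 'mount' in c:
        M=c['mount'];Rw=cv2.Rodrigues(np.array(state['orientation']))[0]
        return Rw@M[:3,3]+state['tcp_pos'],d@(Rw@M[:3,:3]).T
    return -c['R'].T@c['t'],d@c['R']
def plane(name,uv,z,state=None):
    o,d=ray(name,uv,state=state)
    return o+d*((z-o[2])/d[:,2])[:,None]
def rng(im,lo,hi):return cv2.inRange(cv2.cvtColor(im,cv2.COLOR_BGR2HSV),lo,hi)
def blobs(m,amin=8):
    n,l,s,c=cv2.connectedComponentsWithStats(m)
    return [(c[i],s[i],(l==i).astype(np.uint8)*255) for i in range(1,n) if s[i][4]>=amin]
E
python3 - <<'E'
from h import *
im=cv2.imread('pics/top0.png')
np.set_printoptions(precision=4,suppress=True)
for c,s,m in blobs(rng(im,(5,180,120),(20,255,255)),100):
    k=cv2.findContours(m,cv2.RETR_EXTERNAL,cv2.CHAIN_APPROX_NONE)[0][0]
    P=plane('top',k.reshape(-1,2),0.01)[:,:2].astype(np.float32)
    print('orange',c,s,cv2.minAreaRect(P), plane('top',cv2.boxPoints(cv2.minAreaRect(k)),.01))
for c,s,m in blobs(rng(im,(105,150,80),(125,255,255)),8): print('blue',c,s,plane('top',[c],.07))
for c,s,m in blobs(rng(im,(0,0,190),(40,60,255)),1000):
    k=cv2.findContours(m,cv2.RETR_EXTERNAL,cv2.CHAIN_APPROX_NONE)[0][0]
    P=plane('top',k.reshape(-1,2),0.07)[:,:2].astype(np.float32)
    print('white',c,s,cv2.minAreaRect(P))
cv2.imwrite('pics/topz.png',cv2.resize(im[90:260,300:470],None,fx=4,fy=3.5,interpolation=cv2.INTER_CUBIC))
E
```

```text
orange [352.1431 194.3506] [336 177  34  36 559] ((0.573409914970398, -0.18273067474365234), (0.04849497228860855, 0.09883834421634674), 50.88197326660156) [[ 0.5504 -0.1328  0.01  ]
 [ 0.628  -0.1951  0.01  ]
 [ 0.5965 -0.2326  0.01  ]
 [ 0.5196 -0.1702  0.01  ]]
orange [395.3133 221.8841] [383 208  26  29 233] ((0.49417436122894287, -0.303862601518631), (0.07544194906949997, 0.03587576001882553), 36.874568939208984) [[ 0.5132 -0.2672  0.01  ]
 [ 0.5352 -0.2955  0.01  ]
 [ 0.4745 -0.3405  0.01  ]
 [ 0.4529 -0.3122  0.01  ]]
blue [362.1667 165.875 ] [360 163   5   6  24] [[ 0.6411 -0.2065  0.07  ]]
white [214.0828   3.5237] [ 100    0  212   10 1474] ((1.1228443384170532, 0.24595527350902557), (0.02668529935181141, 0.6103886365890503), 0.10085983574390411)
white [393.0081 153.7916] [ 357  116   76   75 2951] ((0.6798267364501953, -0.29748353362083435), (0.1665872037410736, 0.16677041351795197), 68.84493255615234)
white [117.3263 206.9521] [ 100  176   38   63 1796] ((0.5207602977752686, 0.44427987933158875), (0.1679740846157074, 0.09181629866361618), 0.1771194338798523)
```

View pics/topz.png

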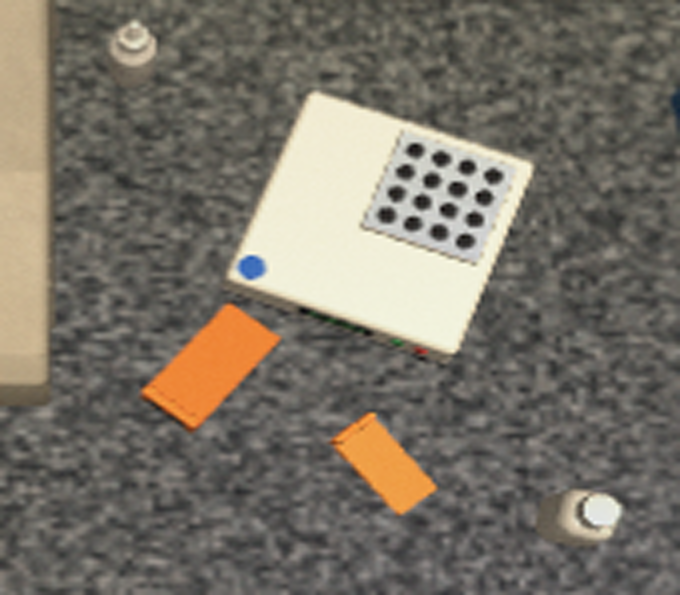

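Run:
```python
from h import *
np.set_printoptions(precision=4,suppress=True)
s=r.read_state();R=cv2.Rodrigues(s['orientation'])[0];print(R,s['q'])
for n in('top','scene'):
    c=r.get_calibration(n);print(n,-c['R'].T@c['t'])
print(plane('top',[(312,203),(312,190),(312,198),(312,60)],0))
print(plane('top',[(275,240),(249,230),(447,238),(203,232)],0.04))
# wedge tip / tab edges: corners via zoom pixel
def z(u,v):return (300+u/4-0.375,90+v/3.5-.36)
print('tip',plane('top',[z(229,305),z(279,340)],.003).round(4),'tabtop rear',plane('top',[z(143,395),z(194,430)],.03))
```

```text
[[ 0.9391  0.3437 -0.0003]
 [ 0.3437 -0.9391  0.0017]
 [ 0.0003 -0.0017 -1.    ]] [-1.3985  0.5283  1.4336 -0.      1.1814 -0.1785]
top [ 0.3341 -0.0928  1.2532]
scene [-0.1523  0.3608  0.7951]
[[ 0.5479 -0.0685  0.    ]
 [ 0.586  -0.068   0.    ]
 [ 0.5625 -0.0683  0.    ]
 [ 0.9887 -0.0626  0.    ]]
[[ 0.4375  0.0304  0.04  ]
 [ 0.4642  0.1024  0.04  ]
 [ 0.448  -0.4398  0.04  ]
 [ 0.4576  0.2274  0.04  ]]
tip [[ 0.6258 -0.1974  0.003 ]
 [ 0.5966 -0.2334  0.003 ]] tabtop rear [[ 0.5449 -0.1346  0.03  ]
 [ 0.517  -0.1703  0.03  ]]
```

Call:
move_arm(
  rows=[
    {"tx": 0.1,"ty": -0.08,"tz": 0,"turn": 0.2,"grip": 0.8},
    {"tx": 0.2,"ty": -0.16,"tz": 0,"turn": 0.5,"grip": 0.8},
    {"tx": 0.3,"ty": -0.24,"tz": 0,"turn": 0.8,"grip": 0.8},
    {"tx": 0.4225,"ty": -0.336,"tz": 0,"turn": 1.012,"grip": 0.8},
    {"tx": 0.4225,"ty": -0.336,"tz": 0,"turn": 1.012,"grip": 0.8},
    {"tx": 0.4225,"ty": -0.336,"tz": 0,"turn": 1.012,"grip": 0.8},
    {"tx": 0.4225,"ty": -0.336,"tz": 0,"turn": 1.012,"grip": 0.8},
    {"tx": 0.4225,"ty": -0.336,"tz": 0,"turn": 1.012,"grip": 0.8},
    {"tx": 0.4225,"ty": -0.336,"tz": 0,"turn": 1.012,"grip": 0.8},
    {"tx": 0.4225,"ty": -0.336,"tz": 0,"turn": 1.012,"grip": 0.8},
    {"tx": 0.4225,"ty": -0.336,"tz": 0,"turn": 1.012,"grip": 0.8},
    {"tx": 0.4225,"ty": -0.336,"tz": 0,"turn": 1.012,"grip": 0.8},
    {"tx": 0.4225,"ty": -0.336,"tz": 0,"turn": 1.012,"grip": 0.8},
    {"tx": 0.4225,"ty": -0.336,"tz": 0,"turn": 1.012,"grip": 0.8},
    {"tx": 0.4225,"ty": -0.336,"tz": 0,"turn": 1.012,"grip": 0.8},
    {"tx": 0.4225,"ty": -0.336,"tz": 0,"turn": 1.012,"grip": 0.8},
  ],
)

```text
clock: 1.48
tcp_pos: [0.4959, -0.1253, 0.231]
orientation: [-2.972, 1.016, 0.002]
force: [-0.6, -0.6, -0.4]
grip_width: 0.017
```

Run:
```python
from h import *
import pickle
s=r.read_state();print(s['clock'],s['tcp_pos'],s['q'],s['grip_width'],cv2.Rodrigues(s['orientation'])[0][:2,0])
cv2.imwrite('pics/w1.png',r.get_image('wrist'));pickle.dump(s,open('s1.pkl','wb'))
```

```text
1.4833 [ 0.49590174 -0.12525663  0.23100421] [-4.66530828e-01  3.76426484e-01  1.71324347e+00  7.01735100e-04
  1.05348619e+00  1.76282034e+00] 0.01704065914710115 [ 0.79066381 -0.61224832]
```

View pics/w1.png

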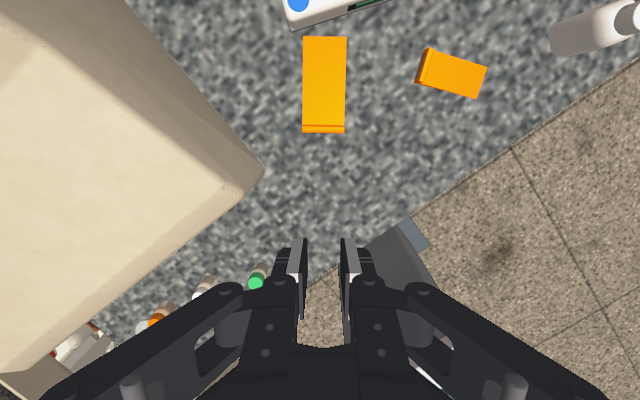

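The wrist view shows the big wedge from (302,36) to (347,133) with its tab toward me, and the blue dot at (298,3). The instrument corner is at (264,170).

Run:
```python
from h import *
import pickle
np.set_printoptions(precision=4,suppress=True)
s=pickle.load(open('s1.pkl','rb'));im=cv2.imread('pics/w1.png')
print('inst',plane('wrist',[(264,172)],0,s))
for c,st,m in blobs(rng(im,(5,180,120),(25,255,255)),400):
    k=cv2.findContours(m,cv2.RETR_EXTERNAL,cv2.CHAIN_APPROX_NONE)[0][0]
    print(c,st,cv2.approxPolyDP(k,4,True).reshape(-1,2).tolist())
t=plane('wrist',[(303,36.5),(347,36.5)],.003,s);b=plane('wrist',[(302.5,132.5),(344.5,132.5)],.03,s);b0=plane('wrist',[(302.5,133),(344.5,133)],.0,s)
print('tip',t.mean(0),t,'tab top',b.mean(0),b,b0.mean(0));d=t.mean(0)-b.mean(0);print(np.degrees(np.arctan2(d[1],d[0])),np.hypot(*d[:2]))
print('dot',plane('wrist',[(298,2)],.07,s))
```

```text
inst [[ 0.5379 -0.0607  0.    ]]
[323.5053  83.9978] [ 302   36   45   97 4087] [[303, 36], [302, 131], [343, 132], [346, 38]]
[450.6881  73.633 ] [ 415   47   72   52 2196] [[423, 51], [415, 82], [476, 97], [486, 67], [430, 47]]
tip [ 0.6128 -0.216   0.003 ] [[ 0.6278 -0.1967  0.003 ]
 [ 0.5979 -0.2353  0.003 ]] tab top [ 0.5327 -0.1518  0.03  ] [[ 0.5471 -0.1332  0.03  ]
 [ 0.5183 -0.1704  0.03  ]] [ 0.5301 -0.1497  0.    ]
-38.679869898591235 0.10269137641479713
dot [[ 0.6395 -0.2061  0.07  ]]
```

Call:
move_arm(
  rows=[
    {"tx": 0,"ty": 0,"tz": 0.04,"turn": 0,"grip": 0.9},
    {"tx": 0,"ty": 0,"tz": 0.08,"turn": 0,"grip": 0.9},
    {"tx": 0,"ty": 0,"tz": 0.12,"turn": 0,"grip": 0.9},
    {"tx": 0,"ty": 0,"tz": 0.16,"turn": 0,"grip": 0.9},
    {"tx": 0,"ty": 0,"tz": 0.19,"turn": 0,"grip": 0.9},
    {"tx": 0.0,"ty": 0,"tz": 0.21,"turn": 0,"grip": 0.9},
    {"tx": 0.0,"ty": -0.001,"tz": 0.22,"turn": 0.02,"grip": 0.9},
    {"tx": 0.01,"ty": -0.001,"tz": 0.22,"turn": 0.02,"grip": 0.9},
    {"tx": 0.02,"ty": -0.001,"tz": 0.22,"turn": 0.02,"grip": 0.9},
    {"tx": 0.025,"ty": -0.001,"tz": 0.22,"turn": 0.02,"grip": 0.9},
    {"tx": 0.027,"ty": -0.001,"tz": 0.22,"turn": 0.02,"grip": 0.9},
    {"tx": 0.027,"ty": -0.001,"tz": 0.22,"turn": 0.02,"grip": 0.9},
  ],
)

```text
clock: 2.53
tcp_pos: [0.5192, -0.143, 0.0126]
orientation: [-2.961, 1.049, -0.005]
force: [0.1, -0.4, -0.2]
grip_width: 0.0082
```

Run:
```python
from h import *
import pickle
s=r.read_state();print(s['clock'],s['tcp_pos'],s['force'],s['grip_width'],cv2.Rodrigues(s['orientation'])[0][:2,0])
cv2.imwrite('pics/w2.png',r.get_image('wrist'));pickle.dump(s,open('s2.pkl','wb'))
```

```text
2.5333 [ 0.51921625 -0.14296419  0.01256608] [ 0.13357576 -0.39925    -0.22613261] 0.008230744124557559 [ 0.7767738  -0.62977406]
```

View pics/w2.png

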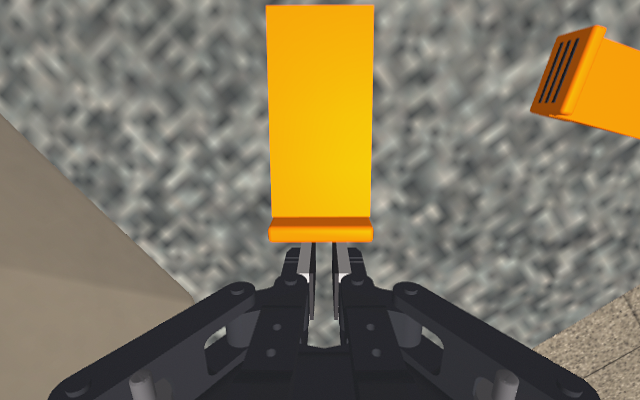

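Call:
move_arm(
  rows=[
    {"tx": 0.0,"ty": 0.002,"tz": 0,"turn": 0,"grip": 0.8},
    {"tx": 0.001,"ty": 0.002,"tz": 0,"turn": 0,"grip": 0.8},
    {"tx": 0.0035,"ty": 0.0025,"tz": 0,"turn": 0,"grip": 0.8},
    {"tx": 0.0065,"ty": 0.005,"tz": 0,"turn": -0.044,"grip": 0.8},
    {"tx": 0.0095,"ty": 0.0075,"tz": 0,"turn": -0.087,"grip": 0.8},
    {"tx": 0.0125,"ty": 0.01,"tz": 0,"turn": -0.131,"grip": 0.8},
    {"tx": 0.016,"ty": 0.0125,"tz": 0,"turn": -0.175,"grip": 0.8},
    {"tx": 0.0185,"ty": 0.0145,"tz": 0,"turn": -0.21,"grip": 0.8},
    {"tx": 0.0185,"ty": 0.0145,"tz": 0,"turn": -0.21,"grip": 0.8},
  ],
)

```text
clock: 3.33
tcp_pos: [0.5236, -0.1656, 0.0123]
orientation: [-3.055, 0.732, -0.002]
force: [0.8, 0.3, 1.1]
grip_width: 0.0171
```

Run:
```python
from h import *
import pickle
s=r.read_state();print(s['clock'],s['tcp_pos'],s['force'],s['grip_width'],cv2.Rodrigues(s['orientation'])[0][:2,0])
cv2.imwrite('pics/w3.png',r.get_image('wrist'));pickle.dump(s,open('s3.pkl','wb'))
im=r.get_image('top');cv2.imwrite('pics/t3.png',cv2.resize(im[90:260,300:470],None,fx=4,fy=3.5,interpolation=cv2.INTER_CUBIC))
```

```text
3.3333 [ 0.52363922 -0.16558765  0.01227832] [0.84002421 0.30069848 1.09405024] 0.0170546894089027 [ 0.8912747  -0.45346196]
```

View pics/w3.png

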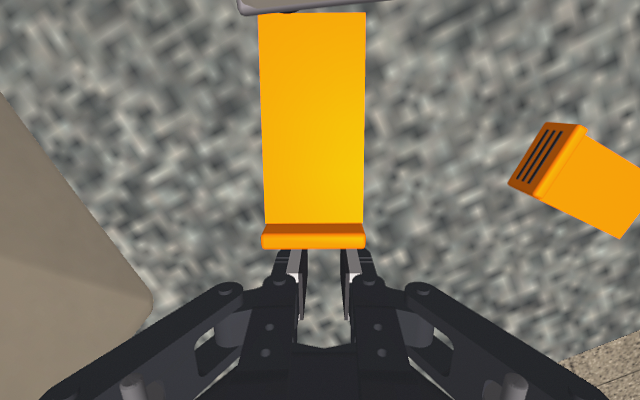

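View pics/t3.png

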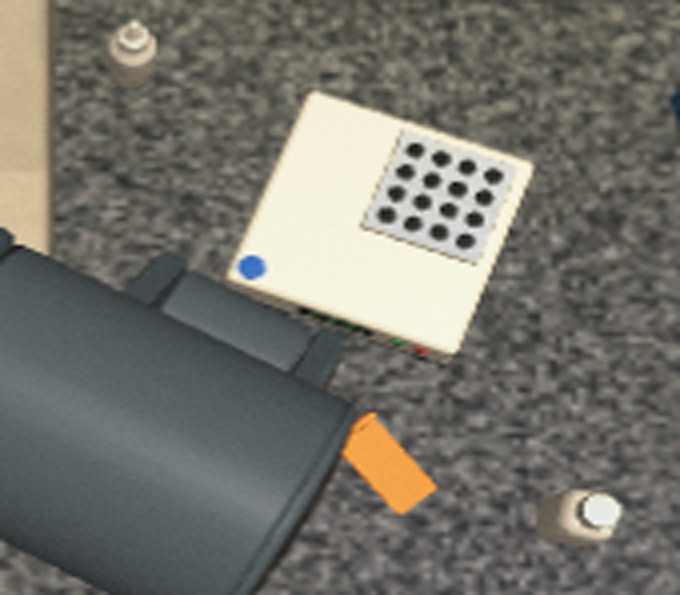

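```bash
cat >> h.py <<'E'
def wedge(im,s,foot=np.array([0.640,-0.2065])):
    """pose from wrist image: midlines of ramp rows; tab rear-top edge at z=.03, ramp by iterating height"""
    m=rng(im,(5,180,110),(28,255,255))
    b=max([b for b in blobs(m,400) if abs(b[0][0]-323)<110],key=lambda b:b[1][4]);m=b[2]
    ys=np.arange(b[1][1]+3,b[1][1]+b[1][3]-40,8);mid=[]
    vb=b[1][1]+b[1][3]-1
    row=np.where(m[vb-6])[0];E=plane('wrist',[(row[0],vb),(row[-1]+1,vb)],.03,s)
    tab=E.mean(0)
    for y in ys:
        x=np.where(m[y])[0]
        z=.01
        for _ in range(4):
            P=plane('wrist',[((x[0]+x[-1]+1)/2,y)],z,s)[0]
            z=np.clip(.016-.013*(np.hypot(*(P-tab)[:2])-.008)/.095,.003,.016)
        mid.append(P)
    mid=np.array(mid)
    l=cv2.fitLine(mid[:,:2].astype(np.float32),cv2.DIST_L2,0,.01,.01).ravel()
    d=l[:2]*np.sign(l[0])
    tip=tab[:2]+.103*d; n=np.array([-d[1],d[0]]);f=foot-tip
    a=np.radians(-21.2);ex=np.array([np.cos(a),np.sin(a)]);ey=np.array([-ex[1],ex[0]])
    print('tab',tab,'hdg',np.degrees(np.arctan2(d[1],d[0])),'tip',tip,'tabw',np.hypot(*(E[1]-E[0])[:2]))
    print('midline fwd pt',mid[0]); print('foot rel tip: along %.4f left %.4f'%(f@d,f@n),'tip-foot in heater frame x %.4f y %.4f'%(-f@ex,-f@ey))
    X=cv2.Rodrigues(s['orientation'])[0];w=tab-s['tcp_pos'];print('tab in tool x,y',w@X[:,0],w@X[:,1],'tool hdg',np.degrees(np.arctan2(X[1,0],X[0,0])))
E
python3 - <<'E'
from h import *
import pickle
np.set_printoptions(precision=4,suppress=True)
for k in (2,3):wedge(cv2.imread(f'pics/w{k}.png'),pickle.load(open(f's{k}.pkl','rb')))
E
```

```text
tab [ 0.5329 -0.151   0.03  ] hdg -38.895573 tip [ 0.613  -0.2157] tabw 0.048163458950775555
midline fwd pt [ 0.6124 -0.2153  0.0031]
foot rel tip: along 0.0152 left 0.0241 tip-foot in heater frame x -0.0218 y -0.0183
tab in tool x,y 0.01573633770762881 -0.0023420023125857903 tool hdg -39.033620209663276
tab [ 0.5371 -0.1662  0.03  ] hdg -26.638517 tip [ 0.6292 -0.2124] tabw 0.04841981973818046
midline fwd pt [ 0.6289 -0.2122  0.003 ]
foot rel tip: along 0.0070 left 0.0101 tip-foot in heater frame x -0.0079 y -0.0094
tab in tool x,y 0.012343936477144104 -0.005579873168030401 tool hdg -26.96604182828775
```

Call:
move_arm(
  rows=[
    {"tx": 0.0025,"ty": 0.0015,"tz": 0,"turn": -0.035,"grip": 0.8},
    {"tx": 0.005,"ty": 0.0035,"tz": 0,"turn": -0.07,"grip": 0.8},
    {"tx": 0.0075,"ty": 0.0055,"tz": 0,"turn": -0.105,"grip": 0.8},
    {"tx": 0.01,"ty": 0.0075,"tz": 0,"turn": -0.14,"grip": 0.8},
    {"tx": 0.012,"ty": 0.009,"tz": 0,"turn": -0.175,"grip": 0.8},
    {"tx": 0.013,"ty": 0.01,"tz": 0,"turn": -0.2,"grip": 0.8},
    {"tx": 0.013,"ty": 0.01,"tz": 0,"turn": -0.2,"grip": 0.8},
  ],
)

```text
clock: 4.02
tcp_pos: [0.5304, -0.1799, 0.0122]
orientation: [-3.112, 0.426, -0.001]
force: [-0.3, 0.5, 0.1]
grip_width: 0.0171
```

```bash
cat > look.py <<'E'
from h import *
import pickle,sys
np.set_printoptions(precision=4,suppress=True)
k=sys.argv[1]
s=r.read_state();print(s['clock'],s['tcp_pos'],s['force'],s['grip_width'])
im=r.get_image('wrist');cv2.imwrite(f'pics/w{k}.png',im);pickle.dump(s,open(f's{k}.pkl','wb'))
wedge(im,s)
E
python3 look.py 4
```

```text
4.0167 [ 0.5304 -0.1799  0.0122] [-0.2516  0.5135  0.1235] 0.017095761361028295
tab [ 0.5439 -0.1784  0.03  ] hdg -4.5554485 tip [ 0.6465 -0.1866] tabw 0.04791836801343933
midline fwd pt [ 0.6485 -0.1838  0.003 ]
foot rel tip: along -0.0049 left -0.0204 tip-foot in heater frame x -0.0011 y 0.0209
tab in tool x,y 0.012552703294679089 -0.005018877252603124 tool hdg -15.594722781226379
```

View pics/w4.png

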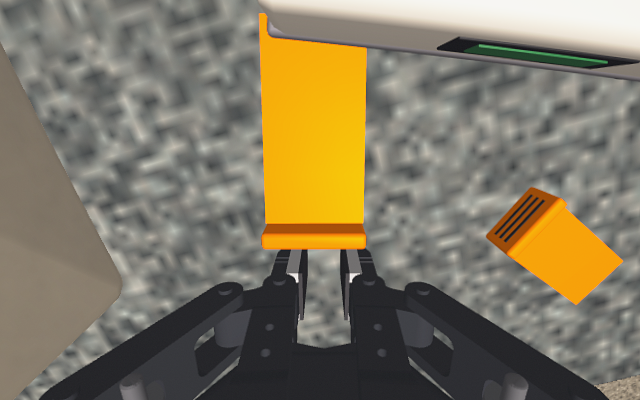

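```bash
sed -i "s/        x=np.where(m\[y\])\[0\]/        x=np.where(m[y])[0]\n        if len(x)<.97*len(row): continue/" h.py
python3 - <<'E'
from h import *
import pickle
np.set_printoptions(precision=4,suppress=True)
for k in (3,4):wedge(cv2.imread(f'pics/w{k}.png'),pickle.load(open(f's{k}.pkl','rb')))
E
```

```text
tab [ 0.5371 -0.1666  0.03  ] hdg -26.702782 tip [ 0.6292 -0.2129] tabw 0.048413169895619744
midline fwd pt [ 0.6289 -0.2126  0.003 ]
foot rel tip: along 0.0068 left 0.0106 tip-foot in heater frame x -0.0078 y -0.0098
tab in tool x,y 0.012509362472842024 -0.00525350092495896 tool hdg -26.96604182828775
tab [ 0.5439 -0.1784  0.03  ] hdg -15.270711 tip [ 0.6432 -0.2055] tabw 0.04791836801343933
midline fwd pt [ 0.6293 -0.2018  0.005 ]
foot rel tip: along -0.0029 left -0.0018 tip-foot in heater frame x 0.0027 y 0.0021
tab in tool x,y 0.012552703294679089 -0.005018877252603124 tool hdg -15.594722781226379
```

Call:
move_arm(
  rows=[
    {"tx": -0.003,"ty": 0,"tz": 0,"turn": 0,"grip": 0.8},
    {"tx": -0.003,"ty": -0.0045,"tz": 0,"turn": 0,"grip": 0.8},
    {"tx": -0.003,"ty": -0.0045,"tz": 0,"turn": 0,"grip": 0.8},
    {"tx": 0.0,"ty": -0.0045,"tz": 0,"turn": 0,"grip": 0.8},
    {"tx": 0.002,"ty": -0.0045,"tz": 0,"turn": 0,"grip": 0.8},
    {"tx": 0.004,"ty": -0.0045,"tz": 0,"turn": 0,"grip": 0.8},
    {"tx": 0.006,"ty": -0.0045,"tz": 0,"turn": 0,"grip": 0.8},
    {"tx": 0.007,"ty": -0.0045,"tz": 0,"turn": 0,"grip": 0.8},
    {"tx": 0.008,"ty": -0.0045,"tz": 0,"turn": 0,"grip": 0.8},
  ],
)

```text
clock: 4.82
tcp_pos: [0.5394, -0.1777, 0.0122]
orientation: [-3.112, 0.428, -0.001]
force: [-1.1, 0.1, -1.0]
grip_width: 0.0174
```

```bash
python3 look.py 5
```

```text
4.8167 [ 0.5394 -0.1777  0.0122] [-1.0631  0.0893 -0.97  ] 0.017414402487504983
tab [ 0.5514 -0.1811  0.03  ] hdg -15.580466 tip [ 0.6507 -0.2088] tabw 0.04791642121385971
midline fwd pt [ 0.6254 -0.2018  0.0066]
foot rel tip: along -0.0109 left -0.0007 tip-foot in heater frame x 0.0108 y 0.0017
tab in tool x,y 0.012544615074783145 5.643330885515314e-05 tool hdg -15.648824104189316
```

View pics/w5.png

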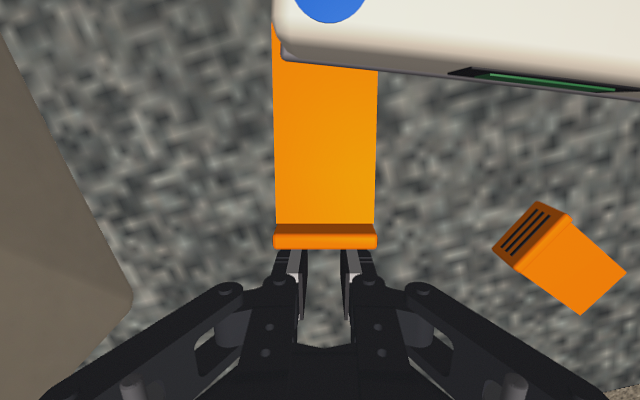

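Call:
move_arm(
  rows=[
    {"tx": 0.001,"ty": 0,"tz": 0,"turn": 0,"grip": 0.8},
    {"tx": 0.002,"ty": 0,"tz": 0,"turn": 0,"grip": 0.8},
    {"tx": 0.003,"ty": 0,"tz": 0,"turn": 0,"grip": 0.8},
    {"tx": 0.004,"ty": 0,"tz": 0,"turn": 0,"grip": 0.8},
  ],
)

```text
clock: 5.2
tcp_pos: [0.5436, -0.1789, 0.0122]
orientation: [-3.112, 0.428, -0.002]
force: [0.1, 0.3, -1.1]
grip_width: 0.0174
```

Call:
move_arm(
  rows=[
    {"tx": 0.001,"ty": 0,"tz": 0,"turn": 0,"grip": 0.8},
    {"tx": 0.002,"ty": 0,"tz": 0,"turn": 0,"grip": 0.8},
    {"tx": 0.003,"ty": 0,"tz": 0,"turn": 0,"grip": 0.8},
  ],
)

```text
clock: 5.45
tcp_pos: [0.5467, -0.1798, 0.0122]
orientation: [-3.112, 0.428, -0.002]
force: [-0.9, -0.4, 0.2]
grip_width: 0.0172
```

Call:
move_arm(
  rows=[
    {"tx": 0.001,"ty": 0,"tz": 0,"turn": 0,"grip": 0.8},
    {"tx": 0.002,"ty": 0,"tz": 0,"turn": 0,"grip": 0.8},
    {"tx": 0.003,"ty": 0,"tz": 0,"turn": 0,"grip": 0.8},
  ],
)

```text
clock: 5.7
tcp_pos: [0.5497, -0.1806, 0.0122]
orientation: [-3.112, 0.428, -0.002]
force: [-1.6, 0.4, 0.1]
grip_width: 0.0169
```

Call:
move_arm(
  rows=[
    {"tx": 0.001,"ty": 0,"tz": 0,"turn": 0,"grip": 0.8},
    {"tx": 0.002,"ty": 0,"tz": 0,"turn": 0,"grip": 0.8},
    {"tx": 0.003,"ty": 0,"tz": 0,"turn": 0,"grip": 0.8},
  ],
)

```text
clock: 5.95
tcp_pos: [0.552, -0.1812, 0.0122]
orientation: [-3.112, 0.427, -0.0]
force: [-2.2, -0.0, 2.1]
grip_width: 0.0171
```

Call:
move_arm(
  rows=[
    {"tx": 0.001,"ty": 0,"tz": 0,"turn": 0,"grip": 0.8},
    {"tx": 0.002,"ty": 0,"tz": 0,"turn": 0,"grip": 0.8},
  ],
)

```text
clock: 6.12
tcp_pos: [0.5529, -0.1813, 0.0122]
orientation: [-3.111, 0.427, 0.004]
force: [-4.1, 0.8, 2.8]
grip_width: 0.017
```

Call:
move_arm(
  rows=[
    {"tx": 0.001,"ty": 0,"tz": 0,"turn": 0,"grip": 0.8},
    {"tx": 0.002,"ty": 0,"tz": 0,"turn": 0,"grip": 0.8},
  ],
)

```text
clock: 6.28
tcp_pos: [0.5537, -0.1813, 0.0121]
orientation: [-3.11, 0.427, 0.008]
force: [-5.1, 1.3, 4.1]
grip_width: 0.0174
```

```bash
python3 look.py 6
```

```text
6.2833 [ 0.5537 -0.1813  0.0121] [-5.1343  1.3017  4.1371] 0.01739265386532531
tab [ 0.5659 -0.1848  0.03  ] hdg -15.15024 tip [ 0.6653 -0.2117] tabw 0.047848513170476434
midline fwd pt [ 0.6239 -0.2008  0.0089]
foot rel tip: along -0.0258 left -0.0016 tip-foot in heater frame x 0.0255 y 0.0043
tab in tool x,y 0.012624326391320391 5.064418540429612e-05 tool hdg -15.63450700985857
```

View pics/w6.png

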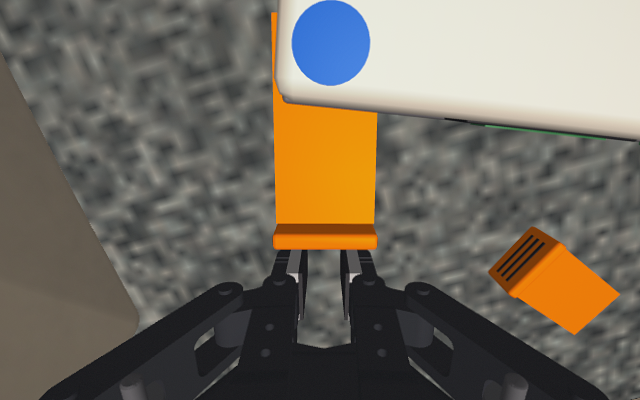

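Run:
```python
from h import *
import pickle
np.set_printoptions(precision=4,suppress=True)
s=pickle.load(open('s6.pkl','rb'));im=cv2.imread('pics/w6.png')
for c,st,m in blobs(rng(im,(105,150,80),(125,255,255)),100): print(c,plane('wrist',[c],.07,s))
t=r.get_image('top');cv2.imwrite('pics/t6.png',t);print(r.read_state()['force'])
t0=cv2.imread('pics/top0.png')
for i in(t0,t):
  for lo,hi,a,z in(((105,150,80),(125,255,255),8,.07),((0,0,190),(40,60,255),2500,.07)):
    for c,st,m in blobs(rng(i,lo,hi),a): print(c,st[4],plane('top',[c],z))
```

```text
[330.3348  42.2723] [[ 0.6419 -0.2074  0.07  ]]
[-3.844   1.2075  3.7854]
[362.1667 165.875 ] 24 [[ 0.6411 -0.2065  0.07  ]]
[393.0081 153.7916] 2951 [[ 0.6764 -0.292   0.07  ]]
[395.9133 151.158 ] 2607 [[ 0.684  -0.3002  0.07  ]]
```

Call:
move_arm(
  rows=[
    {"tx": -0.005,"ty": 0,"tz": 0,"turn": 0,"grip": 0.8},
    {"tx": -0.02,"ty": 0,"tz": 0,"turn": 0,"grip": 0.8},
    {"tx": -0.025,"ty": 0,"tz": 0,"turn": 0,"grip": 0.8},
    {"tx": -0.025,"ty": 0,"tz": -0.03,"turn": 0,"grip": 1},
    {"tx": -0.025,"ty": 0,"tz": -0.07,"turn": 0,"grip": 1},
    {"tx": -0.02,"ty": 0,"tz": -0.1,"turn": 0,"grip": 1},
    {"tx": 0.01,"ty": 0,"tz": -0.1,"turn": 0,"grip": 1},
    {"tx": 0.05,"ty": 0.001,"tz": -0.1,"turn": 0,"grip": 1},
    {"tx": 0.08,"ty": 0.001,"tz": -0.1,"turn": 0,"grip": 1},
    {"tx": 0.091,"ty": 0.001,"tz": -0.09,"turn": 0,"grip": 1},
    {"tx": 0.091,"ty": 0.001,"tz": -0.08,"turn": 0,"grip": 1},
    {"tx": 0.091,"ty": 0.001,"tz": -0.07,"turn": 0,"grip": 1},
    {"tx": 0.091,"ty": 0.001,"tz": -0.065,"turn": 0,"grip": 1},
    {"tx": 0.091,"ty": 0.001,"tz": -0.065,"turn": 0,"grip": 1},
  ],
)

```text
clock: 7.55
tcp_pos: [0.6387, -0.2057, 0.0741]
orientation: [-3.108, 0.427, 0.016]
force: [-1.0, 0.2, -0.2]
grip_width: -0.0004
```

Run:
```python
from h import *
s=r.read_state();print(s['clock'],s['tcp_pos'],s['force'],s['grip_width'])
cv2.imwrite('pics/w7.png',r.get_image('wrist'));cv2.imwrite('pics/sc7.png',cv2.resize(r.get_image('scene')[120:220,280:480],None,fx=4,fy=4))
```

```text
7.55 [ 0.63872332 -0.20574979  0.07411994] [-0.99379064  0.21330885 -0.22990723] -0.0004026965359327122
```

View pics/w7.png

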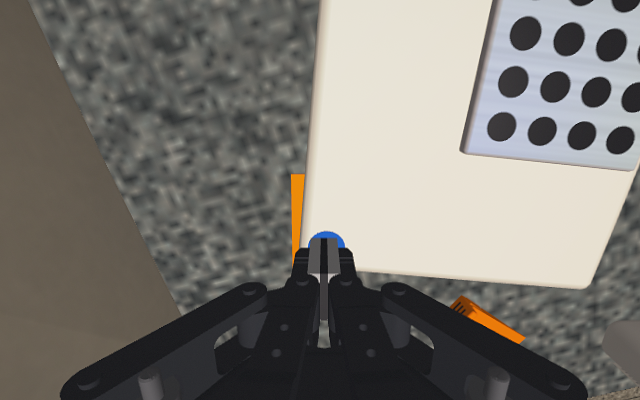

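View pics/sc7.png

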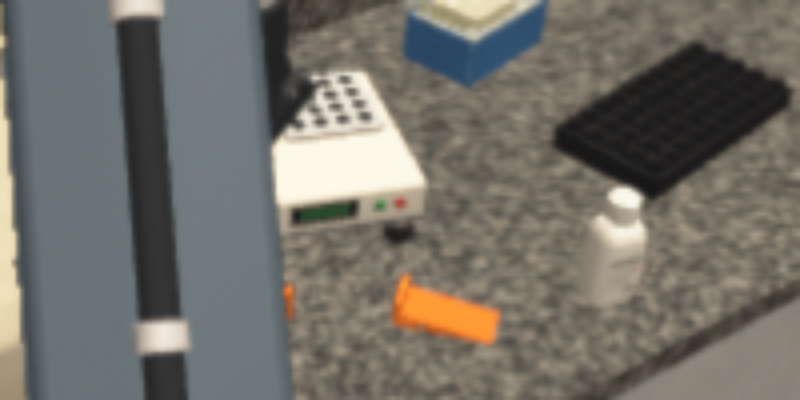

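The finger is over the dot at (326,240). I'll press in small steps.

Call:
move_arm(
  rows=[
    {"tx": 0.001,"ty": 0,"tz": 0.002,"turn": 0,"grip": 1},
    {"tx": 0.001,"ty": 0,"tz": 0.003,"turn": 0,"grip": 1},
    {"tx": 0.001,"ty": 0,"tz": 0.004,"turn": 0,"grip": 1},
    {"tx": 0.001,"ty": 0,"tz": 0.005,"turn": 0,"grip": 1},
  ],
)

```text
clock: 7.98
tcp_pos: [0.6414, -0.2069, 0.0715]
orientation: [-3.11, 0.427, 0.009]
force: [0.8, -0.9, 0.3]
grip_width: -0.0002
```

Call:
move_arm(
  rows=[
    {"tx": 0,"ty": 0,"tz": 0.001,"turn": 0,"grip": 1},
    {"tx": 0,"ty": 0,"tz": 0.001,"turn": 0,"grip": 1},
  ],
)

```text
clock: 8.15
tcp_pos: [0.6413, -0.2069, 0.0704]
orientation: [-3.11, 0.427, 0.009]
force: [-0.3, 0.5, 0.3]
grip_width: -0.0001
```

Call:
move_arm(
  rows=[
    {"tx": 0,"ty": 0,"tz": 0.001,"turn": 0,"grip": 1},
    {"tx": 0,"ty": 0,"tz": 0.001,"turn": 0,"grip": 1},
  ],
)

```text
clock: 8.32
tcp_pos: [0.6415, -0.2069, 0.0697]
orientation: [-3.11, 0.427, 0.009]
force: [0.0, 0.6, 1.7]
grip_width: -0.0001
```

Call:
move_arm(
  rows=[
    {"tx": 0,"ty": 0,"tz": 0.001,"turn": 0,"grip": 1},
    {"tx": 0,"ty": 0,"tz": 0.001,"turn": 0,"grip": 1},
  ],
)

```text
clock: 8.48
tcp_pos: [0.6415, -0.2069, 0.0696]
orientation: [-3.11, 0.427, 0.008]
force: [-0.7, 0.2, 4.5]
grip_width: 0.0
```

Call:
move_arm(
  rows=[
    {"tx": 0,"ty": 0,"tz": 0.001,"turn": 0,"grip": 1},
    {"tx": 0,"ty": 0,"tz": 0.002,"turn": 0,"grip": 1},
    {"tx": 0,"ty": 0,"tz": 0.003,"turn": 0,"grip": 1},
    {"tx": 0,"ty": 0,"tz": 0.003,"turn": 0,"grip": 1},
    {"tx": 0,"ty": 0,"tz": 0.003,"turn": 0,"grip": 1},
    {"tx": 0,"ty": 0,"tz": 0.003,"turn": 0,"grip": 1},
  ],
)

```text
clock: 8.98
tcp_pos: [0.6415, -0.2069, 0.0694]
orientation: [-3.111, 0.427, 0.008]
force: [-4.0, 1.7, 13.3]
grip_width: 0.0
```

Run:
```python
from h import *
s=r.read_state();print(s['clock'],s['tcp_pos'],s['force'])
cv2.imwrite('pics/w8.png',r.get_image('wrist'))
```

```text
8.9833 [ 0.64154579 -0.20686309  0.06937474] [-4.01561611  1.68280752 13.28744814]
```

View pics/w8.png

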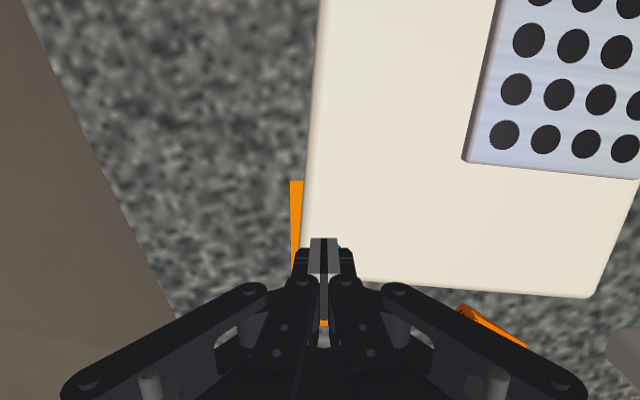

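Call:
move_arm(
  rows=[
    {"tx": 0,"ty": 0,"tz": 0.003,"turn": 0,"grip": 1},
    {"tx": 0,"ty": 0,"tz": 0.003,"turn": 0,"grip": 1},
    {"tx": 0,"ty": 0,"tz": 0.003,"turn": 0,"grip": 1},
    {"tx": 0,"ty": 0,"tz": 0.003,"turn": 0,"grip": 1},
    {"tx": 0,"ty": 0,"tz": 0.003,"turn": 0,"grip": 1},
    {"tx": 0,"ty": 0,"tz": 0.003,"turn": 0,"grip": 1},
    {"tx": 0,"ty": 0,"tz": 0.003,"turn": 0,"grip": 1},
    {"tx": 0,"ty": 0,"tz": 0.003,"turn": 0,"grip": 1},
    {"tx": 0,"ty": 0,"tz": 0.003,"turn": 0,"grip": 1},
    {"tx": 0,"ty": 0,"tz": 0.003,"turn": 0,"grip": 1},
  ],
)

```text
clock: 9.87
tcp_pos: [0.6415, -0.2068, 0.0693]
orientation: [-3.111, 0.426, 0.007]
force: [-5.0, 2.5, 14.5]
grip_width: -0.0
```

Call:
move_arm(
  rows=[
    {"tx": 0,"ty": 0,"tz": -0.005,"turn": 0,"grip": 1},
    {"tx": 0,"ty": 0,"tz": -0.015,"turn": 0,"grip": 1},
    {"tx": 0,"ty": 0,"tz": -0.04,"turn": 0,"grip": 1},
    {"tx": -0.02,"ty": 0,"tz": -0.08,"turn": 0,"grip": 1},
    {"tx": -0.06,"ty": 0,"tz": -0.11,"turn": 0,"grip": 1},
    {"tx": -0.1,"ty": 0,"tz": -0.13,"turn": 0,"grip": 1},
    {"tx": -0.13,"ty": 0,"tz": -0.13,"turn": 0,"grip": 1},
    {"tx": -0.13,"ty": 0,"tz": -0.13,"turn": 0,"grip": 1},
    {"tx": -0.13,"ty": 0,"tz": -0.13,"turn": 0,"grip": 1},
  ],
)

```text
clock: 10.62
tcp_pos: [0.5144, -0.1709, 0.2008]
orientation: [-3.11, 0.427, 0.009]
force: [0.2, 0.8, 0.3]
grip_width: -0.0002
```

Run:
```python
from h import *
import pickle
np.set_printoptions(precision=4,suppress=True)
s=r.read_state();print(s['clock'],s['tcp_pos'],s['force'])
im=r.get_image('wrist');cv2.imwrite('pics/w9.png',im)
for c,st,m in blobs(rng(im,(105,150,80),(125,255,255)),100): print('dot',c,plane('wrist',[c],.07,s))
wedge(im,s)
cv2.imwrite('pics/t9.png',r.get_image('top'))
```

```text
10.6167 [ 0.5144 -0.1709  0.2008] [0.1644 0.8149 0.2694]
dot [325.5169  30.564 ] [[ 0.6427 -0.2075  0.07  ]]
tab [ 0.5677 -0.1857  0.03  ] hdg -15.598788 tip [ 0.6669 -0.2134] tabw 0.04759154667276802
midline fwd pt [ 0.627  -0.2023  0.0087]
foot rel tip: along -0.0277 left -0.0005 tip-foot in heater frame x 0.0275 y 0.0032
tab in tool x,y 0.05626804937519378 0.00016076637379413867 tool hdg -15.625772267406626
```

View pics/w9.png

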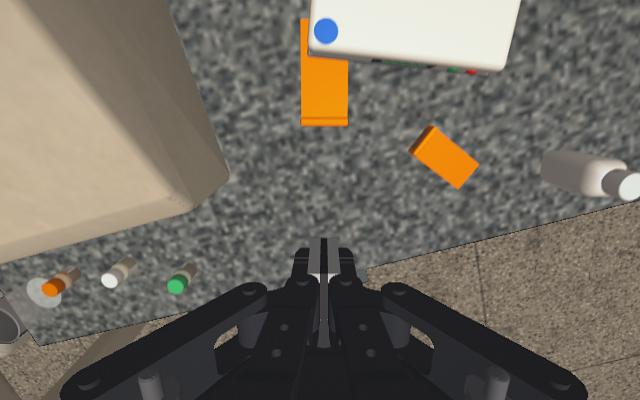

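View pics/t9.png

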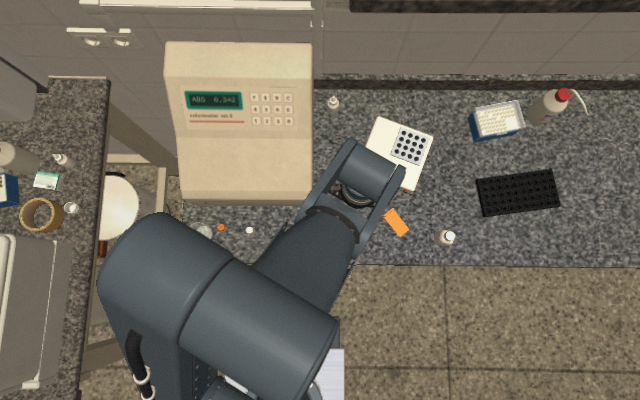

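```bash
python3 -c "
from workcell import r
print(r.finish_job())"
```

```text
the job is handed in; nothing more can be done
None
```

The wedge is under the short foot and the heater no longer rocks. I handed the job in at about 10.7 s of the 48 s allowed; the hand-in gave no verdict.

- **Wedge:** I used the larger of the two orange wedges, which measured the given size. I pushed it from behind its tab with two fingertips and did not grip it. It started about 18° off square to the heater, so I steered it round first, then pushed it straight in. I stopped when the push reached about 5 N.
- **Press test:** I pressed the blue dot with closed fingers for more than a second, at 13 to 14.5 N. The fingertip sank only about 0.3 to 0.4 mm after contact, so the wedge carries the foot.
- **Final checks:**
  - The thin edge is about 27 mm past the middle of the foot and about 3 mm to one side.
  - The blue dot is within about 2 mm of where it started.
  - The vials and bottle look in place in the last pictures. The beaker was hard to see there, but the arm stayed well away from it.
  - The arm is clear, with its fingertips 0.20 m above the counter.

I could not measure the heater's tilt directly; I judged it level from how stiffly it held under the press and from the dot not moving. None of the checks failed or disagreed, apart from one heading estimate that was spoiled when the case hid part of the wedge. I corrected that before pushing on.

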